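# Heft the spindle tubes and clear the empties out of the caddy

## Task

The four closed grey tubes all look alike, but some hold a steel spindle and some are empty: only their weight in the hand tells which. Keep the slanted caddy for loaded tubes only: every loaded tube must end fully home in a caddy socket, cap up, and every empty one must stand upright, cap up, in a free cell of the blue crate. Leave everything else on the bench where it is.

Things in the scene. Friction and masses are not known exactly. Their poses are not given: they have to be found in the camera images.
- tube_a_centre (a point): one of four identical-looking closed tubes, opaque grey with a pale band and a fixed ribbed orange cap on top: 40 mm diameter, cap included, 130 mm long, cap = top 20 mm, bottom 9 mm taper to 32. The point is its centre, 65 mm from either end; z runs along it to the cap. Empty it weighs about 0.1 kg, with a steel spindle inside 0.4 to 0.55 kg; the inside may shift 1 to 2 mm. It starts in the caddy.
- tube_b_centre (a point): one of four identical-looking closed tubes, opaque grey with a pale band and a fixed ribbed orange cap on top: 40 mm diameter, cap included, 130 mm long, cap = top 20 mm, bottom 9 mm taper to 32. The point is its centre, 65 mm from either end; z runs along it to the cap. Empty it weighs about 0.1 kg, with a steel spindle inside 0.4 to 0.55 kg; the inside may shift 1 to 2 mm. It starts in the caddy.
- tube_c_centre (a point): one of four identical-looking closed tubes, opaque grey with a pale band and a fixed ribbed orange cap on top: 40 mm diameter, cap included, 130 mm long, cap = top 20 mm, bottom 9 mm taper to 32. The point is its centre, 65 mm from either end; z runs along it to the cap. Empty it weighs about 0.1 kg, with a steel spindle inside 0.4 to 0.55 kg; the inside may shift 1 to 2 mm. It starts standing upright on the bench.
- tube_d_centre (a point): one of four identical-looking closed tubes, opaque grey with a pale band and a fixed ribbed orange cap on top: 40 mm diameter, cap included, 130 mm long, cap = top 20 mm, bottom 9 mm taper to 32. The point is its centre, 65 mm from either end; z runs along it to the cap. Empty it weighs about 0.1 kg, with a steel spindle inside 0.4 to 0.55 kg; the inside may shift 1 to 2 mm. It starts standing upright on the bench.
- caddy: fixed wooden caddy, 204 mm wide (y), 130 deep (x), 108 high: a drilled block between cheeks. Origin at the centre of its underside, z up, front to -x. Two round flat-bottomed sockets, 43.5 mm bore, 48 deep, 80 apart along y, lean 0.45 rad (26 deg) from vertical to its front: their axis points out along (-0.435, 0, 0.900) in its frame; the block's face is square to it. Play lets a tube lean up to 5 deg more.
- mouth_left (a point): centre of the mouth of the caddy's socket at y = +40 mm of the caddy
- seat_left (a point): where the centre of a tube lies that is fully home in the caddy's socket at y = +40 mm of the caddy; 17 mm out from the mouth along the socket's axis
- mouth_right (a point): centre of the mouth of the caddy's socket at y = -40 mm of the caddy
- seat_right (a point): where the centre of a tube lies that is fully home in the caddy's socket at y = -40 mm of the caddy; 17 mm out from the mouth along the socket's axis
- crate: fixed blue crate for empties, 140 x 140 mm, walls 60 high, walls and floor 4 thick, open on top; a cross of dividers as high as the walls makes four cells about 64 mm square, centred at x = +-34, y = +-34 mm. Origin at the centre of its underside, axes along its sides, z up. The cell at x = +34, y = -34 holds a white jar (30 mm wide, 42 high), fixed; the other three are free.
- mug: white mug, 92 x 127 mm with the handle, 95 mm high, origin under its middle (with the handle, which points to its -y); bystander
- spray_bottle: spray bottle, 54 x 118 mm, 259 mm high, origin at the centre of its underside; bystander
- jar_grit: small dark jar with a red cap, 30 mm diameter, 42 mm high, origin at the centre of its underside; bystander
- spirit_lamp: purple glass spirit lamp with a brass burner, 62 mm diameter, 74 mm high, origin at the centre of its underside; bystander
- scale: black pocket scale, 121 x 72 x 19 mm, origin at the centre of its underside; bystander
Not all that is in view belongs to the job. Leave any red look-alike of the part that bears tube_c_centre alone.

How it is judged:
At the end, for the whole second after the job is handed in: each tube that holds a spindle sits in one of the caddy's two sockets with its centre within 10 mm of the fully home point, cap up, its whole weight on the caddy; each empty tube stands upright (within 0.15 rad) on the floor of a cell of the crate; all four are at rest ((((distance between tube_a_centre and seat_left below 0.01 m or distance between tube_a_centre and seat_right below 0.01 m) and angle between tube_a_centre's own z axis and vertical between 0.3 and 0.6 rad and contact force between tube_a and caddy above 3 N) or (x of tube_a_centre in the frame of crate between -0.06 and 0.06 m and y of tube_a_centre in the frame of crate between -0.06 and 0.06 m and z of tube_a_centre in the frame of crate between 0.06 and 0.078 m and angle between tube_a_centre's own z axis and vertical below 0.15 rad and contact force between tube_a and crate between 0.3 and 2.4 N)) and (((distance between tube_b_centre and seat_left below 0.01 m or distance between tube_b_centre and seat_right below 0.01 m) and angle between tube_b_centre's own z axis and vertical between 0.3 and 0.6 rad and contact force between tube_b and caddy above 3 N) or (x of tube_b_centre in the frame of crate between -0.06 and 0.06 m and y of tube_b_centre in the frame of crate between -0.06 and 0.06 m and z of tube_b_centre in the frame of crate between 0.06 and 0.078 m and angle between tube_b_centre's own z axis and vertical below 0.15 rad and contact force between tube_b and crate between 0.3 and 2.4 N)) and (((distance between tube_c_centre and seat_left below 0.01 m or distance between tube_c_centre and seat_right below 0.01 m) and angle between tube_c_centre's own z axis and vertical between 0.3 and 0.6 rad and contact force between tube_c and caddy above 3 N) or (x of tube_c_centre in the frame of crate between -0.06 and 0.06 m and y of tube_c_centre in the frame of crate between -0.06 and 0.06 m and z of tube_c_centre in the frame of crate between 0.06 and 0.078 m and angle between tube_c_centre's own z axis and vertical below 0.15 rad and contact force between tube_c and crate between 0.3 and 2.4 N)) and (((distance between tube_d_centre and seat_left below 0.01 m or distance between tube_d_centre and seat_right below 0.01 m) and angle between tube_d_centre's own z axis and vertical between 0.3 and 0.6 rad and contact force between tube_d and caddy above 3 N) or (x of tube_d_centre in the frame of crate between -0.06 and 0.06 m and y of tube_d_centre in the frame of crate between -0.06 and 0.06 m and z of tube_d_centre in the frame of crate between 0.06 and 0.078 m and angle between tube_d_centre's own z axis and vertical below 0.15 rad and contact force between tube_d and crate between 0.3 and 2.4 N)) and linear speed of each of tube_a, tube_b, tube_c, tube_d below 0.03 m/s); the robot touches nothing.
It fails at once if the mug is shoved or knocked over (moved over 25 mm or tipped) (distance of mug from where it was at the start of the episode above 0.025 m or angle between mug's own z axis and vertical above 0.35 rad).
It fails at once if the spray bottle is shoved or knocked over (moved over 25 mm or tipped) (distance of spray_bottle from where it was at the start of the episode above 0.025 m or angle between spray_bottle's own z axis and vertical above 0.35 rad).
It fails at once if the red-capped jar is shoved or knocked over (moved over 25 mm or tipped) (distance of jar_grit from where it was at the start of the episode above 0.025 m or angle between jar_grit's own z axis and vertical above 0.35 rad).
It fails at once if the spirit lamp is shoved or knocked over (moved over 25 mm or tipped) (distance of spirit_lamp from where it was at the start of the episode above 0.025 m or angle between spirit_lamp's own z axis and vertical above 0.35 rad).
It fails at once if the pocket scale is shoved or knocked over (moved over 25 mm or tipped) (distance of scale from where it was at the start of the episode above 0.025 m or angle between scale's own z axis and vertical above 0.35 rad).
It also fails if it takes over 72 s, if anything falls off the work surface, if the arm or the gripper's body presses on something with over 40 N, if the wrist force passes 120 N, or if a joint passes its speed limit or range.

## Robot

A 6-joint arm with a two-finger parallel gripper is mounted at the origin on a cart in front of the work surface, level with it; the furniture and walls round the work are solid. World frame = base frame: x ahead of the robot, y to its left, z up, the work surface at z = 0. Lengths are in m, angles in rad, forces in N, time in s.
With the tool pointing down it reaches from about 0.3 to 0.75 m from the base axis. Payload 8.5 kg.
Tool frame: the origin (TCP) lies at the very end of the fingers, on their centre line; the grasp point (between the pads) lies robot.grip_depth behind it (robot.grip_depth is the distance from the TCP to the grasp point, in m); z points along the fingers, y is the direction in which the jaws open and shut (so a half turn about z gives the same grasp; the last joint's range is limited). The gripper opens to 88 mm and grips with 3 to 60 N. Pads are 18 mm wide; open, the fingers measure 123 mm over their backs; the gripper's body (75 mm by 187 mm) begins 45 mm behind the grasp point.
Start: joints at [-1.344, 0.381, 1.297, -0, 1.464, -0.215], TCP at [0.235, -0.497, 0.209] pointing down, gripper open.
Joint ranges: [-3.11, 3.11], [-0.89, 2.33], [0.22, 2.48], [-1.42, 4.56], [0.17, 2.85], [-2.88, 2.88]. Speed limits (rad/s): [2.39, 2.39, 3.14, 3.14, 3.14, 3.14].

## Interface

Orientations are given as [roll, pitch, yaw] about the fixed x, y, z axes, in that order (R = Rz(yaw) Ry(pitch) Rx(roll)).
In Python, from workcell import robot, vision gives the robot as it stands.
- The arm moves only by the tool send_rows, never from a script. Its argument "increments" is a list of rows, each a list of 2 entries, a list of its own where there are three numbers: the shift along the tool's x, y, z in mm, then the turn about the tool's z in degrees. In form: [[[x, y, z], roll], ...]. A call has 1 to 8 rows; each row is the pose to reach, as a shift and turn from the pose commanded when the call began, along the tool's axes at that moment; what a row does not reach only later rows make up. A row lasts 1/12 s, in which the tool goes at most 41.7 mm and 7.16 degrees, less where a joint would pass 70% of its speed; a pose out of reach is approached as far as the arm can. A call with a gripper value outside its range is refused whole. "gripper" is the finger opening in mm, from 0 to 88.1, set as the call begins (left out, the last holds). The fingers move at their own pace and stop on an object; the grip force is fixed at half the most. Time passes only in rows, so rows that repeat a pose let the fingers close. It gives the time, the measured TCP pose, the force and the opening at its end, in the units of the state.
- robot.observe(): the state, without advancing time (a new reading comes with each control period).
- vision.camera(name): name is "side" or "top" or "wrist"; returns (picture, depth): 384x512x3 uint8, red, green, blue; 384x512 float32, m along the optical axis (not along the pixel's ray), 0 where there is no reading.
- vision.camera_params(name): a dict with "K" (3x3 intrinsics, pixels), "position" and "orientation" of the camera in the world. Camera axes: x right, y down, z forward; pixel columns grow to the right and rows downward; lengths in m; the calibration is good to about 2 mm. A picture is of the moment at which its call begins: read the wrist's pose just before it. camera_params takes no time and is no camera call; for the wrist camera it gives the pose at the moment of the call.
- robot.sign_off(): hands the job in, once; it reports no verdict.
The state is a dict: "time_s": time; "joint_positions": joint angles; "qd": joint speeds; "joint_efforts": joint torques, N m; "tool_pos": TCP position; "orientation": TCP orientation; "wrist_force": force on the tool from outside, world axes, zero at the start; "wrist_torque": the same for the moment, N m; "grip_width": finger opening in m.
Only numpy, scipy, OpenCV 4.12 (cv2) and the standard library are available. Lean on these libraries where they do the work, as an engineer would, in place of code of your own. Each camera call takes 0.05 s, during which the arm holds its last target.

## Working session

There is one attempt and no reset: what is moved stays moved. The work goes in short steps, Python scripts to look and compute and a tool call to move; the robot and the scene stay as the last step left them, time stands still between calls to the robot, and variables do not carry over. Pictures are saved under pics/ and viewed, and the job is handed in when it is done.

Besides the shell and the picture viewer there is one more tool, called after "Emit:" as a command line: name --argument value ..., lists and objects as JSON in quotes. send_rows: Moves the arm, as the interface text tells. Its arguments: {"type":"object","properties":{"increments":{"type":"array"},"gripper":{"type":"number"}},"required":["increments"]}

```bash
ls; mkdir -p pics; python3 - <<'E'
from workcell import robot, vision
import cv2, numpy as np
print(robot.observe(), robot.grip_depth)
for n in ["side","top","wrist"]:
    p=vision.camera_params(n); print(n,p)
    im,d=vision.camera(n); cv2.imwrite(f"pics/{n}0.png",im[:,:,::-1]); np.savez(f"pics/{n}0.npz",im=im,d=d,K=p["K"],pos=p["position"],ori=p["orientation"])
E
```

```text
pics
{'time_s': 0.0, 'joint_positions': array([-1.34428934e+00,  3.81143134e-01,  1.29828278e+00, -3.03058916e-05,
        1.46358262e+00, -2.15294653e-01]), 'qd': array([-0.00041962, -0.00139721, -0.00023758, -0.00025375, -0.00092443,
       -0.00081029]), 'joint_efforts': array([ 1.88621765e-03, -4.37925196e+01, -2.24559528e+01,  7.14423903e-02,
        3.51625588e-02, -1.22275856e-04]), 'tool_pos': array([ 0.2350784 , -0.49685903,  0.20825876]), 'orientation': array([-3.14020302e+00, -2.73051699e-04,  4.41804716e-01]), 'wrist_force': array([-0.07450448, -0.34158004,  0.08876721]), 'wrist_torque': array([ 0.03229779,  0.04233883, -0.02912214]), 'grip_width': 0.08806565182087947} 0.0187
side {'K': array([[414.81501461,   0.        , 256.9025648 ],
       [  0.        , 414.81501461, 192.92717738],
       [  0.        ,   0.        ,   1.        ]]), 'position': array([0.31774662, 1.02879756, 0.87488528]), 'orientation': array([-2.18482602e+00,  2.57440026e-04, -2.88528380e+00])}
top {'K': array([[431.93494894,   0.        , 259.57443177],
       [  0.        , 431.93494894, 187.07896825],
       [  0.        ,   0.        ,   1.        ]]), 'position': array([0.47602082, 0.00255617, 1.48791247]), 'orientation': array([-3.05580175, -0.00414316, -1.58741159])}
wrist {'K': array([[341.43614824,   0.        , 259.14152781],
       [  0.        , 341.43614824, 193.37595966],
       [  0.        ,   0.        ,   1.        ]]), 'position': array([ 0.29530607, -0.46822131,  0.38483958]), 'orientation': array([ 2.88117106e+00,  2.03761955e-03, -1.12973581e+00])}
```

View pics/top0.png

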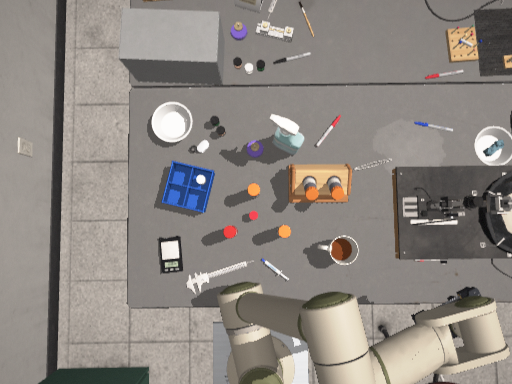

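View pics/side0.png

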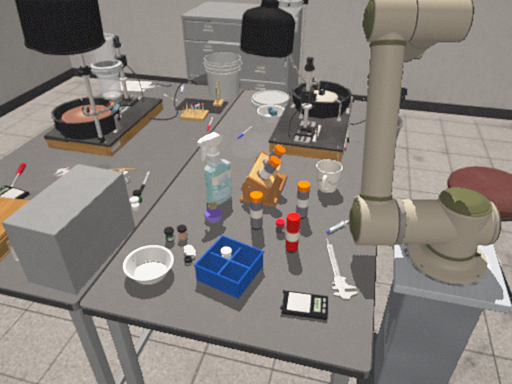

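View pics/wrist0.png

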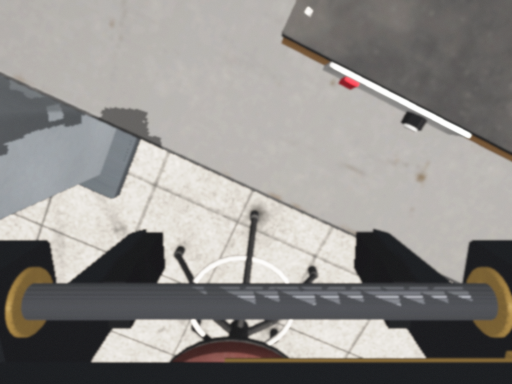

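```bash
cat > h.py <<'E'
import numpy as np, cv2
from scipy.spatial.transform import Rotation as R
def load(n):
    z=np.load(f"pics/{n}.npz"); return z["im"],z["d"],z["K"],z["pos"],R.from_euler("xyz",z["ori"]).as_matrix()
def cloud(d,K,pos,M):
    v,u=np.mgrid[:d.shape[0],:d.shape[1]]
    c=np.dstack([(u-K[0,2])/K[0,0]*d,(v-K[1,2])/K[1,1]*d,d])
    return c@M.T+pos
def snap(n,name):
    from workcell import vision
    p=vision.camera_params(n); im,d=vision.camera(n)
    cv2.imwrite(f"pics/{name}.png",im[:,:,::-1]); np.savez(f"pics/{name}.npz",im=im,d=d,K=p["K"],pos=p["position"],ori=p["orientation"])
E
python3 - <<'E'
from h import *
im,d,K,pos,M=load("top0"); P=cloud(d,K,pos,M)
crop=cv2.resize(im[90:280,140:380,::-1],None,fx=3.3,fy=3.1,interpolation=cv2.INTER_CUBIC); cv2.imwrite("pics/topcrop.png",crop[:600,:800])
hsv=cv2.cvtColor(im,cv2.COLOR_RGB2HSV)
def blobs(m,lab,mn=25):
    n,l,s,c=cv2.connectedComponentsWithStats(m.astype(np.uint8))
    for i in range(1,n):
        if s[i,4]>=mn:
            p=P[(l==i)&(d>0)]; zt=np.percentile(p[:,2],90); q=p[p[:,2]>zt-.006]
            print(lab,c[i].round(1),s[i,4],"ztop",zt.round(4),"mean",q.mean(0).round(4),"min",q.min(0).round(3),"max",q.max(0).round(3))
H,S,V=[hsv[...,i].astype(int) for i in range(3)]
blobs((H>=6)&(H<=16)&(S>170)&(V>150),"orange")
blobs(((H<4)|(H>176))&(S>150)&(V>110),"red",40)
m=(H>100)&(H<125)&(S>150); blobs(m,"blue",100)
# crate
n,l,s,c=cv2.connectedComponentsWithStats(m.astype(np.uint8)); i=1+np.argmax(s[1:,4]); p=P[(l==i)]
q=p[(p[:,2]>.054)&(p[:,2]<.068)]; r=cv2.minAreaRect((q[:,:2]*1000).astype(np.float32)); print("crate",r, np.median(q[:,2]))
# wood
m=(H>=5)&(H<=22)&(S>60)&(S<170); m[:150]=0;m[215:]=0;m[:,:280]=0;m[:,360:]=0
p=P[m]; print(len(p),np.percentile(p[:,2],[5,50,95]))
q=p[(p[:,2]>.09)&(p[:,2]<.115)]; print("caddytop",cv2.minAreaRect((q[:,:2]*1000).astype(np.float32)),len(q))
q=p[(p[:,2]>.03)&(p[:,2]<.13)]; print("caddyall",cv2.minAreaRect((q[:,:2]*1000).astype(np.float32)),len(q))
for x,y in [(345,250),(287,133),(253,216),(255,149),(170,255)]: print((x,y),P[y,x].round(3))
E
```

```text
orange [311.4 193.3] 131 ztop 0.1626 mean [ 0.5745 -0.1646  0.1609] min [ 0.566 -0.182  0.157] max [ 0.585 -0.148  0.167]
orange [337.2 192.7] 123 ztop 0.1632 mean [ 0.5745 -0.2438  0.161 ] min [ 0.559 -0.262  0.157] max [ 0.587 -0.227  0.167]
red [253. 215.] 59 ztop 0.0456 mean [0.5071 0.0187 0.0428] min [0.494 0.005 0.04 ] max [0.52  0.031 0.049]
red [229.3 231.4] 126 ztop 0.1335 mean [0.4547 0.0929 0.1307] min [0.438 0.074 0.128] max [0.472 0.112 0.137]
blue [187.2 186.9] 1793 ztop 0.0583 mean [0.611  0.2348 0.0588] min [0.519 0.148 0.052] max [0.691 0.318 0.07 ]
crate ((605.447265625, 234.18704223632812), (143.74574279785156, 142.72833251953125), 75.5036849975586) 0.0591819242081989
1933 [0.00551626 0.0795659  0.10478997]
caddytop ((618.5204467773438, -205.52145385742188), (195.5320587158203, 73.37378692626953), 89.12557983398438) 573
caddyall ((621.2279052734375, -205.80563354492188), (197.30755615234375, 105.76981353759766), 89.13263702392578) 1389
(345, 250) [ 0.386 -0.286  0.039]
(287, 133) [ 0.743 -0.088  0.232]
(253, 216) [0.504 0.018 0.038]
(255, 149) [0.727 0.008 0.059]
(170, 255) [0.378 0.3   0.016]
```

View pics/topcrop.png

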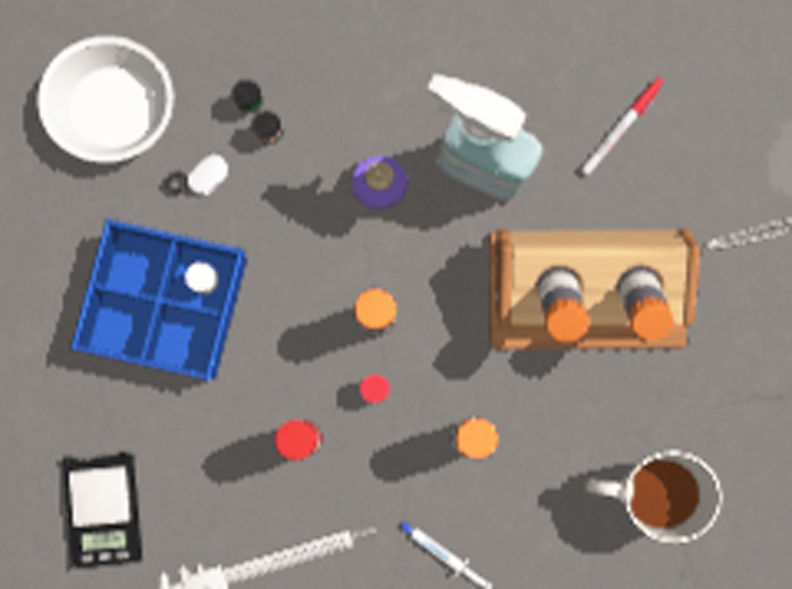

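```bash
python3 - <<'E'
from h import *
im,d,K,pos,M=load("top0"); P=cloud(d,K,pos,M)
for (u,v) in [(254,190),(285,232),(230,232)]:
    w=P[v-12:v+13,u-12:u+13].reshape(-1,3); c=im[v-12:v+13,u-12:u+13].reshape(-1,3).astype(int)
    q=w[(w[:,2]>.12)]; print(im[v,u],len(q),q.mean(0).round(4),q.min(0).round(3),q.max(0).round(3))
    # colour mask ray casting on z=.13
    m=(c[:,0]-c[:,2]>70); vv,uu=np.mgrid[v-12:v+13,u-12:u+13]; uu=uu.ravel()[m];vv=vv.ravel()[m]
    r=np.c_[(uu-K[0,2])/K[0,0],(vv-K[1,2])/K[1,1],np.ones(len(uu))]@M.T; t=(.13-pos[2])/r[:,2]; X=pos+r*t[:,None]; print("mask",m.sum(),X.mean(0).round(4),X.min(0).round(3),X.max(0).round(3))
# caddy cross check from side
im,d,K,pos,M=load("side0"); P2=cloud(d,K,pos,M)
a=P2[(P2[...,2]>.054)&(P2[...,2]<.07)&(P2[...,0]>.5)&(P2[...,0]<.72)&(P2[...,1]>.13)&(P2[...,1]<.34)]
r=cv2.minAreaRect((a[:,:2]*1000).astype(np.float32)); print("crate side",r,len(a))
hsv=cv2.cvtColor(im,cv2.COLOR_RGB2HSV); H,S,V=[hsv[...,i].astype(int) for i in range(3)]
m=(H>=4)&(H<=18)&(S>170)&(V>120); n,l,s,c=cv2.connectedComponentsWithStats(m.astype(np.uint8))
for i in range(1,n):
    if s[i,4]>30: p=P2[(l==i)&(d>0)]; print(c[i].round(),s[i,4],p.mean(0).round(4),p.min(0).round(3),p.max(0).round(3))
crop=cv2.resize(im[120:300,160:360,::-1],None,fx=3.3,fy=3.3,interpolation=cv2.INTER_CUBIC); cv2.imwrite("pics/sidecrop.png",crop)
# caddy slanted face plane
im,d,K,pos,M=load("top0"); P=cloud(d,K,pos,M); hsv=cv2.cvtColor(im,cv2.COLOR_RGB2HSV)
Q=P[160:206,286:356].reshape(-1,3); h=hsv[160:206,286:356].reshape(-1,3)
sel=(h[:,1]>50)&(h[:,1]<175)&(Q[:,2]>.04)&(Q[:,2]<.115)&(abs(Q[:,1]+.205)<.085); Q=Q[sel]
rng=np.random.default_rng(0);best=None
for _ in range(500):
    a=Q[rng.choice(len(Q),3,False)]; nn=np.cross(a[1]-a[0],a[2]-a[0]); L=np.linalg.norm(nn)
    if L<1e-6: continue
    nn/=L
    if nn[2]<0:nn=-nn
    if not .8<nn[2]<.97: continue
    k=abs((Q-a[0])@nn)<.002
    if best is None or k.sum()>best.sum():best=k
q=Q[best];c0=q.mean(0);nn=np.linalg.svd(q-c0)[2][2]; nn*=np.sign(nn[2]); print("face",len(Q),best.sum(),c0.round(4),nn.round(4),"yaw deg",np.degrees(np.arctan2(-nn[1],-nn[0])))
E
```

```text
[254 173  89] 127 [0.5831 0.0154 0.1506] [ 0.476 -0.003  0.121] [0.603 0.035 1.488]
mask 132 [0.5864 0.0148 0.13  ] [ 0.568 -0.003  0.13 ] [0.606 0.035 0.13 ]
[254 173  89] 129 [ 0.4528 -0.0772  0.1608] [ 0.435 -0.098  0.121] [0.476 0.003 1.488]
mask 137 [ 0.4535 -0.0795  0.13  ] [ 0.435 -0.098  0.13 ] [ 0.472 -0.06   0.13 ]
[243  69  68] 131 [0.4538 0.0915 0.1503] [0.434 0.003 0.121] [0.476 0.112 1.488]
mask 143 [0.4554 0.0909 0.13  ] [0.435 0.068 0.13 ] [0.475 0.112 0.13 ]
crate side ((608.0042114257812, 232.605712890625), (147.7565155029297, 145.89950561523438), 75.8311996459961) 479
[279. 150.] 93 [ 0.5714 -0.2515  0.1463] [ 0.551 -0.468  0.018] [ 0.603 -0.225  0.165]
[274. 161.] 97 [ 0.5698 -0.1645  0.1493] [ 0.553 -0.299  0.067] [ 0.587 -0.146  0.166]
[303. 188.] 65 [ 0.4521 -0.0681  0.123 ] [ 0.436 -0.094  0.111] [ 0.471 -0.058  0.133]
[256. 197.] 92 [0.5889 0.005  0.1133] [ 0.568 -0.113  0.021] [0.641 0.037 0.134]
face 1106 434 [ 0.6162 -0.2046  0.088 ] [-0.406   0.0047  0.9139] yaw deg -0.6655303774237711
```

View pics/sidecrop.png

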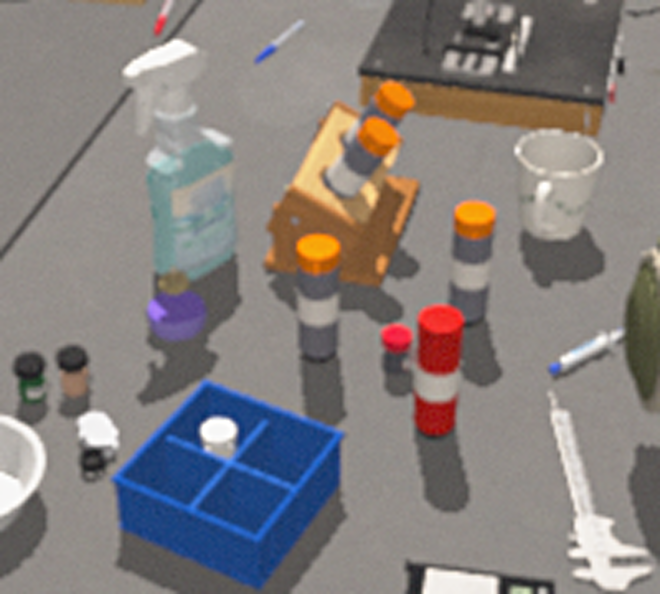

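```bash
cat >> h.py <<'E'
def go(*targets,yaw=0.0):
    """targets xyz of TCP (m); prints tool-frame mm rows from present pose"""
    from workcell import robot
    s=robot.observe(); T=R.from_euler("xyz",s["orientation"]).as_matrix(); p=s["tool_pos"]
    print("t",round(s["time_s"],2),"tcp",(p*1000).round(1),"ori",np.degrees(s["orientation"]).round(2),"F",s["wrist_force"].round(2),"T",s["wrist_torque"].round(2),"w",round(s["grip_width"]*1000,1))
    for t in targets:
        print("row",((T.T@(np.array(t)-p))*1000).round(1),"roll",round(np.degrees(s["orientation"][2]-yaw),2),"dist",round(np.linalg.norm(np.array(t)-p)*1000))
E
python3 -c "
from h import *
go((.42,-.30,.26),(.5,-.24,.25),(.581,-.244,.22),yaw=-.012)"
```

```text
t 0.15 tcp [ 235.1 -496.9  208.4] ori [-1.7994e+02 -1.0000e-02  2.5310e+01] F [ 0.13 -0.06 -0.45] T [-0.   -0.01 -0.04] w 88.0
row [251.4 -99.  -51.4] roll 26.0 dist 275
row [ 349.3 -119.1  -41.4] roll 26.0 dist 371
row [420.8 -80.8 -11.4] roll 26.0 dist 429
```

Emit:
send_rows --increments '[[[251,-99,-51],26],[[251,-99,-51],26],[[251,-99,-51],26],[[251,-99,-51],26],[[251,-99,-51],26],[[349,-119,-41],26],[[349,-119,-41],26],[[349,-119,-41],26]]' --gripper 60

```text
time_s: 0.82
tool_pos: [0.4658, -0.2692, 0.249]
orientation: [3.142, 0.0, -0.012]
wrist_force: [1.0, 0.1, -0.6]
grip_width: 0.0602
```

```bash
python3 -c "
from h import *
go((.581,-.204,.22),(.581,-.244,.2),yaw=-.012)"
```

```text
t 0.82 tcp [ 465.8 -269.2  249. ] ori [180.     0.    -0.69] F [ 0.95  0.06 -0.56] T [ 0.01 -0.02 -0.01] w 60.2
row [114.4 -66.5  29. ] roll -0.01 dist 135
row [114.9 -26.5  49. ] roll -0.01 dist 128
```

Emit:
send_rows --increments '[[[30,-65,9],0],[[30,-65,9],0],[[30,-65,9],0],[[30,-65,9],0]]'

```text
time_s: 1.15
tool_pos: [0.4959, -0.205, 0.2395]
orientation: [-3.141, 0.001, -0.009]
wrist_force: [-0.2, -0.8, -0.1]
grip_width: 0.06
```

```bash
python3 -c "
from h import *
snap('wrist','w1')
go((.581,-.204,.22),(.581,-.244,.2),yaw=-.012)
im,d,K,pos,M=load('w1');P=cloud(d,K,pos,M)
hsv=cv2.cvtColor(im,cv2.COLOR_RGB2HSV); H,S,V=[hsv[...,i].astype(int) for i in range(3)]
m=(H>=4)&(H<=18)&(S>170)&(V>120); n,l,s,c=cv2.connectedComponentsWithStats(m.astype(np.uint8))
a=np.array([-.435,0,.9])
for i in range(1,n):
    if s[i,4]>100:
        p=P[(l==i)&(d>0)];k=p@a; t=np.percentile(k,97); q=p[k>t-.004]; print(c[i].round(),s[i,4],'disc',len(q),q.mean(0).round(4),q.min(0).round(3),q.max(0).round(3),'axial',t.round(4))
"
```

```text
t 1.2 tcp [ 495.5 -206.1  239.7] ori [ 1.8e+02  2.0e-02 -6.3e-01] F [ 0.62 -0.73  0.86] T [0.02 0.03 0.02] w 59.9
row [85.5 -3.1 19.7] roll 0.06 dist 88
row [85.9 36.9 39.7] roll 0.06 dist 102
[ 9. 75.] 611 disc 98 [5.763e-01 4.000e-04 1.281e-01] [ 0.57  -0.006  0.123] [0.586 0.008 0.131] axial -0.1337
[206.  90.] 2232 disc 1855 [ 0.5688 -0.1656  0.1567] [ 0.552 -0.185  0.146] [ 0.587 -0.147  0.166] axial -0.1045
[312.  88.] 2251 disc 1858 [ 0.5691 -0.2446  0.157 ] [ 0.553 -0.264  0.147] [ 0.586 -0.227  0.166] axial -0.1046
[123. 221.] 1371 disc 226 [ 0.4483 -0.0799  0.1326] [ 0.44  -0.167  0.128] [ 0.53  -0.063  0.339] axial -0.0753
[307. 257.] 934 disc 191 [ 0.3645 -0.2632  0.0389] [ 0.357 -0.277  0.037] [ 0.371 -0.245  0.041] axial -0.1218
```

View pics/w1.png

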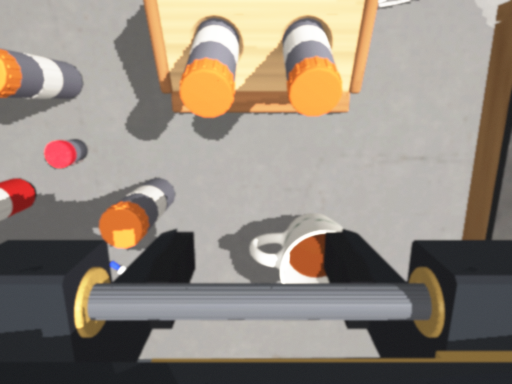

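Emit:
send_rows --increments '[[[85,38,40],0],[[85,38,40],0],[[85,38,40],0],[[85,38,124],0],[[85,38,124],0],[[85,38,124],0],[[85,38,124],0],[[85,38,124],0]]'

```text
time_s: 1.87
tool_pos: [0.5806, -0.2468, 0.1184]
orientation: [3.14, -0.003, -0.013]
wrist_force: [-0.9, 0.2, 0.5]
grip_width: 0.0599
```

```bash
python3 -c "
from h import *
go((.580,-.2445,.116),yaw=-.012)"
```

```text
t 1.87 tcp [ 580.6 -246.8  118.4] ori [ 1.7989e+02 -1.6000e-01 -7.6000e-01] F [-0.91  0.21  0.53] T [ 0.05  0.03 -0.  ] w 59.9
row [-0.6 -2.3  2.4] roll -0.07 dist 3
```

Emit:
send_rows --increments '[[[0,-2,2],0],[[0,-2,2],0],[[0,-2,2],0],[[0,-2,2],0],[[0,-2,2],0]]' --gripper 30

```text
time_s: 2.28
tool_pos: [0.5805, -0.2439, 0.1154]
orientation: [3.14, -0.002, -0.012]
wrist_force: [-1.5, -1.6, 6.4]
grip_width: 0.0378
```

Emit:
send_rows --increments '[[[-4,0,-8],0],[[-9,0,-18],0],[[-13,0,-27],0],[[-13,0,-27],0],[[-13,0,-27],0]]'

```text
time_s: 2.7
tool_pos: [0.5669, -0.2432, 0.1417]
orientation: [3.141, -0.001, -0.012]
wrist_force: [0.1, -1.0, -4.0]
grip_width: 0.0377
```

Emit:
send_rows --increments '[[[0,0,0],0]]'

```text
time_s: 2.78
tool_pos: [0.5669, -0.2431, 0.1408]
orientation: [-3.142, 0.0, -0.012]
wrist_force: [1.1, -0.9, -3.1]
grip_width: 0.038
```

Emit:
send_rows --increments '[[[0,0,0],0]]'

```text
time_s: 2.87
tool_pos: [0.5669, -0.2431, 0.1405]
orientation: [-3.141, 0.001, -0.012]
wrist_force: [1.0, -1.8, -3.3]
grip_width: 0.0383
```

Emit:
send_rows --increments '[[[-5,0,-11],0],[[-5,0,-11],0],[[-5,0,-11],0]]'

```text
time_s: 3.12
tool_pos: [0.562, -0.2431, 0.1526]
orientation: [3.141, -0.001, -0.012]
wrist_force: [0.4, 0.5, -2.8]
grip_width: 0.038
```

Emit:
send_rows --increments '[[[0,0,0],0]]'

```text
time_s: 3.2
tool_pos: [0.562, -0.243, 0.1521]
orientation: [-3.142, -0.0, -0.012]
wrist_force: [-1.1, -1.4, -1.9]
grip_width: 0.038
```

Emit:
send_rows --increments '[[[0,0,0],0]]'

```text
time_s: 3.28
tool_pos: [0.562, -0.243, 0.1518]
orientation: [-3.141, 0.0, -0.012]
wrist_force: [0.2, -0.1, -2.6]
grip_width: 0.038
```

```bash
python3 -c "
from h import *
snap('wrist','w2');snap('side','s2')
go((.580,-.2445,.116),yaw=-.012)
im=load('s2')[0];cv2.imwrite('pics/s2c.png',cv2.resize(im[120:230,200:360,::-1],None,fx=4,fy=4))"
```

```text
t 3.38 tcp [ 562.  -243.   151.8] ori [-1.7999e+02  1.0000e-02 -6.8000e-01] F [ 1.36 -0.8  -3.36] T [0.   0.02 0.02] w 38.2
row [18.   1.3 35.8] roll 0.0 dist 40
```

View pics/s2c.png

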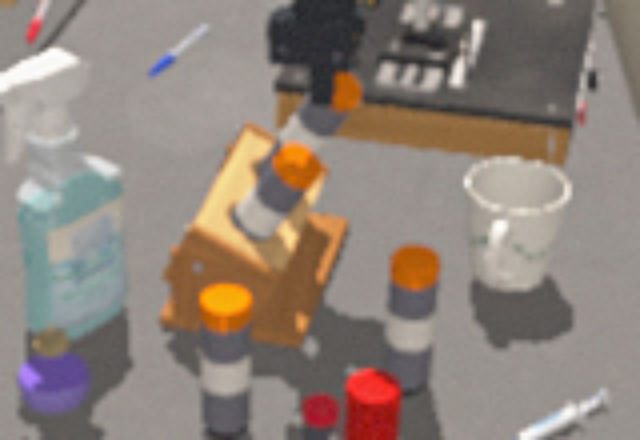

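View pics/w2.png

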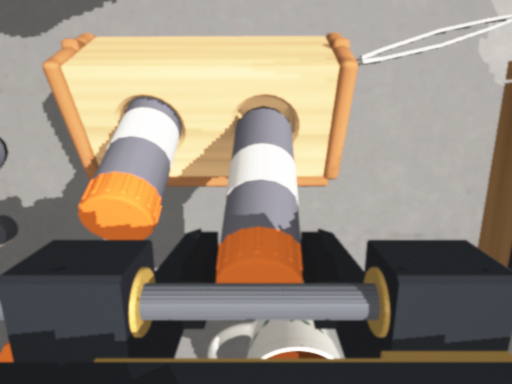

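Emit:
send_rows --increments '[[[5,0,10],0],[[9,0,18],0],[[13,0,27],0],[[18,0,37],0],[[18,0,37],0],[[18,0,37],0]]'

```text
time_s: 3.88
tool_pos: [0.5807, -0.2433, 0.1134]
orientation: [-3.141, -0.0, -0.012]
wrist_force: [5.0, -2.3, -7.5]
grip_width: 0.0374
```

Emit:
send_rows --increments '[[[0,0,0],0],[[0,0,0],0],[[0,0,0],0]]' --gripper 56

```text
time_s: 4.13
tool_pos: [0.5799, -0.2431, 0.1151]
orientation: [-3.141, 0.0, -0.012]
wrist_force: [0.8, -0.4, -0.4]
grip_width: 0.0547
```

```bash
python3 -c "
from h import *
go((.580,-.2445,.19),(.580,-.166,.19),(.58,-.166,.116),yaw=-.012)"
```

```text
t 4.13 tcp [ 579.9 -243.1  115.1] ori [-1.7999e+02  1.0000e-02 -6.8000e-01] F [ 0.77 -0.38 -0.41] T [ 0.03 -0.02 -0.01] w 54.7
row [  0.1   1.4 -74.9] roll 0.0 dist 75
row [ -0.9 -77.1 -74.9] roll 0.0 dist 108
row [ -0.9 -77.1  -0.9] roll 0.0 dist 77
```

Emit:
send_rows --increments '[[[0,1,-38],0],[[0,1,-75],0],[[0,-77,-75],0],[[0,-77,-75],0],[[0,-77,-40],0],[[0,-77,0],0],[[0,-77,0],0],[[0,-77,0],0]]'

```text
time_s: 4.8
tool_pos: [0.5804, -0.166, 0.1145]
orientation: [-3.14, 0.003, -0.012]
wrist_force: [0.1, 0.4, 1.5]
grip_width: 0.0559
```

Emit:
send_rows --increments '[[[0,0,0],0],[[0,0,0],0],[[0,0,0],0],[[0,0,0],0]]' --gripper 30

```text
time_s: 5.13
tool_pos: [0.5816, -0.167, 0.1168]
orientation: [3.14, -0.003, -0.012]
wrist_force: [-0.9, 0.1, 6.5]
grip_width: 0.0373
```

Emit:
send_rows --increments '[[[-4,0,-8],0],[[-9,0,-18],0],[[-13,0,-27],0],[[-18,0,-37],0],[[-18,0,-37],0],[[-18,0,-37],0]]'

```text
time_s: 5.63
tool_pos: [0.5629, -0.1662, 0.1528]
orientation: [3.141, -0.001, -0.012]
wrist_force: [1.4, -0.2, -0.2]
grip_width: 0.0376
```

Emit:
send_rows --increments '[[[0,0,0],0]]'

```text
time_s: 5.72
tool_pos: [0.5628, -0.1661, 0.1518]
orientation: [-3.142, 0.0, -0.012]
wrist_force: [0.4, 0.1, -0.4]
grip_width: 0.0368
```

Emit:
send_rows --increments '[[[0,0,0],0]]'

```text
time_s: 5.8
tool_pos: [0.5629, -0.166, 0.1515]
orientation: [-3.141, 0.001, -0.012]
wrist_force: [0.2, 0.6, 0.2]
grip_width: 0.037
```

```bash
python3 -c "
from h import *
snap('wrist','w3')
go((.580,-.166,.116),yaw=-.012)"
```

```text
t 5.85 tcp [ 562.9 -166.   151.4] ori [-1.7998e+02  4.0000e-02 -6.9000e-01] F [ 0.15  0.44 -1.14] T [-0.03  0.   -0.03] w 36.9
row [17.1 -0.2 35.4] roll 0.0 dist 39
```

View pics/w3.png

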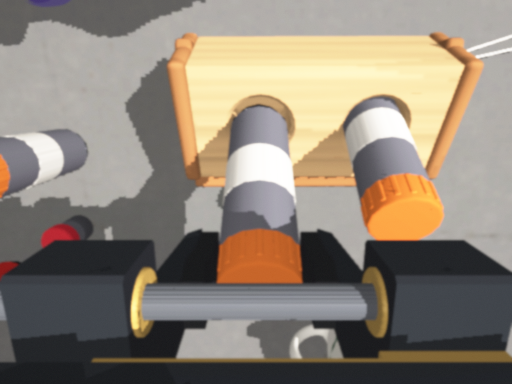

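Emit:
send_rows --increments '[[[-6,0,-13],0],[[-13,0,-27],0],[[-15,0,-60],0],[[-15,0,-100],0],[[-15,0,-100],0]]'

```text
time_s: 6.27
tool_pos: [0.5495, -0.1668, 0.2601]
orientation: [3.136, -0.011, -0.012]
wrist_force: [2.1, 0.2, 0.1]
grip_width: 0.0368
```

```bash
python3 -c "
from h import *
go((.5487,.2834,.25),yaw=-.253)"
```

```text
t 6.27 tcp [ 549.5 -166.8  260.1] ori [179.66  -0.65  -0.68] F [2.11 0.23 0.07] T [ 0.02  0.02 -0.03] w 36.8
row [  -6.2 -450.2    7.3] roll 13.82 dist 450
```

Emit:
send_rows --increments '[[[-4,-450,0],14],[[-4,-450,0],14],[[-4,-450,0],14],[[-4,-450,0],14],[[-4,-450,0],14],[[-4,-450,0],14],[[-4,-450,0],14],[[-4,-450,0],14]]'

```text
time_s: 6.93
tool_pos: [0.5483, 0.1649, 0.2526]
orientation: [-3.141, -0.0, -0.256]
wrist_force: [1.2, -0.6, -1.1]
grip_width: 0.0374
```

```bash
python3 -c "
from h import *
go((.5487,.2834,.25),yaw=-.253)"
```

```text
t 6.93 tcp [548.3 164.9 252.6] ori [-1.7999e+02 -2.0000e-02 -1.4680e+01] F [ 1.19 -0.59 -1.14] T [ 0.03  0.01 -0.03] w 37.4
row [ -29.7 -114.7    2.6] roll -0.19 dist 119
```

Emit:
send_rows --increments '[[[-30,-115,2],0],[[-30,-115,2],0],[[-30,-115,2],0],[[-30,-115,2],0],[[-30,-115,2],0]]'

```text
time_s: 7.35
tool_pos: [0.5485, 0.2833, 0.2499]
orientation: [3.141, 0.0, -0.253]
wrist_force: [0.0, -0.9, -1.4]
grip_width: 0.0369
```

```bash
python3 -c "
from h import *
snap('wrist','w4');snap('side','s4')
go((.5487,.2834,.105),yaw=-.253)
im=load('s4')[0];cv2.imwrite('pics/s4c.png',cv2.resize(im[100:320,140:340,::-1],None,fx=2.7,fy=2.7))"
```

```text
t 7.45 tcp [549.1 281.1 250.1] ori [179.98  -0.   -14.7 ] F [-0.34 -0.36 -1.03] T [ 0.03  0.05 -0.03] w 37.0
row [ -1.   -2.1 145.1] roll -0.21 dist 145
```

View pics/w4.png

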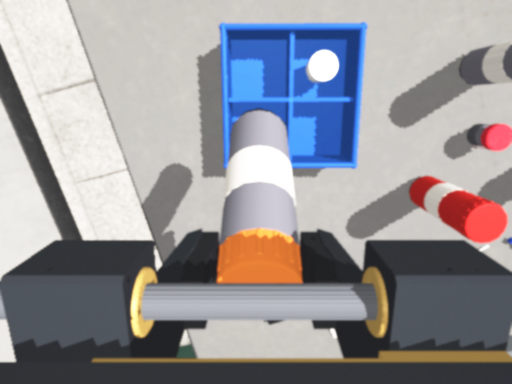

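View pics/s4c.png

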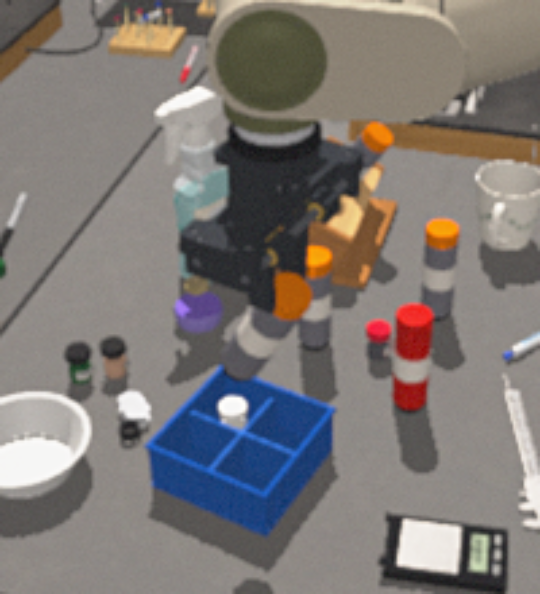

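```bash
python3 -c "
from h import *
im,d,K,pos,M=load('w4');P=cloud(d,K,pos,M)
a=P[(P[...,2]>.053)&(P[...,2]<.068)&(P[...,0]>.5)&(P[...,0]<.74)&(P[...,1]>.13)&(P[...,1]<.34)&(im[...,2]>im[...,0].astype(int)+50)]
r=cv2.minAreaRect((a[:,:2]*1000).astype(np.float32)); print(r,len(a))
hsv=cv2.cvtColor(im,cv2.COLOR_RGB2HSV)
# tube points: upper sides
q=P[105:230,215:305].reshape(-1,3); q=q[(q[:,2]>.12)&(q[:,2]<.3)]
c0=q.mean(0); print(c0.round(3),np.linalg.svd(q-c0)[2].round(3), q[q[:,2]<.16].mean(0).round(3),q[:,2].min())
"
```

```text
((607.3276977539062, 234.23858642578125), (145.8301544189453, 145.21966552734375), 75.72325134277344) 3505
[0.578 0.277 0.244] [[-0.46   0.115  0.881]
 [-0.247 -0.969 -0.002]
 [ 0.853 -0.218  0.474]] [nan nan nan] 0.1825933238552021<string>:9: RuntimeWarning: Mean of empty slice.
  ret = um.true_divide(
```

Emit:
send_rows --increments '[[[-4,-2,40],0],[[-4,-2,80],0],[[-4,-2,120],0],[[-4,-2,144],0],[[-4,-2,144],0],[[-4,-2,144],0]]'

```text
time_s: 7.95
tool_pos: [0.5462, 0.2835, 0.1063]
orientation: [3.141, 0.001, -0.258]
wrist_force: [0.1, 0.3, -0.7]
grip_width: 0.0368
```

Emit:
send_rows --increments '[[[10,0,0],0],[[20,0,0],0],[[30,0,0],0],[[40,0,0],0],[[48,0,0],0],[[48,0,0],0]]'

```text
time_s: 8.45
tool_pos: [0.5943, 0.2718, 0.1063]
orientation: [-3.141, -0.002, -0.258]
wrist_force: [-1.4, 1.0, -0.4]
grip_width: 0.0341
```

```bash
python3 -c "
from h import *
snap('wrist','w5');snap('side','s5')
go((.5487,.2834,.105),yaw=-.253)
im=load('s5')[0];cv2.imwrite('pics/s5c.png',cv2.resize(im[100:320,140:340,::-1],None,fx=2.7,fy=2.7))"
```

```text
t 8.55 tcp [592.6 272.4 106. ] ori [-1.7999e+02 -2.0000e-02 -1.4710e+01] F [-0.7   1.36 -0.77] T [ 0.1   0.22 -0.03] w 34.3
row [-45.3   0.5   1. ] roll -0.22 dist 45
```

View pics/w5.png

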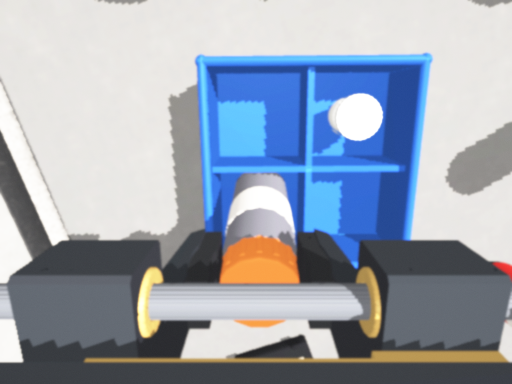

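View pics/s5c.png

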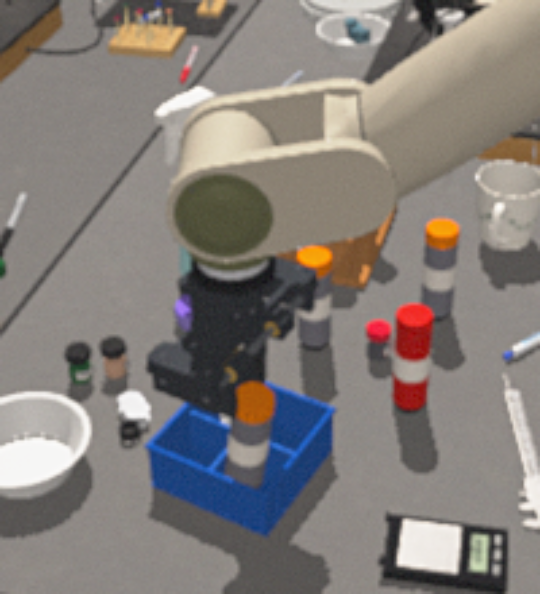

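Emit:
send_rows --increments '[[[3,0,5],0],[[3,0,10],0],[[3,0,13],0],[[3,0,13],0]]'

```text
time_s: 8.88
tool_pos: [0.5956, 0.272, 0.0934]
orientation: [-3.141, -0.002, -0.256]
wrist_force: [0.1, 0.5, 5.2]
grip_width: 0.0341
```

```bash
python3 -c "
from h import *
snap('side','s6')
go((.5487,.2834,.105),yaw=-.253)
im=load('s6')[0];cv2.imwrite('pics/s6c.png',cv2.resize(im[200:320,180:300,::-1],None,fx=4,fy=4))"
```

```text
t 8.93 tcp [595.5 271.9  93.4] ori [-1.7997e+02 -9.0000e-02 -1.4680e+01] F [-1.03  0.38  4.11] T [ 0.04  0.29 -0.05] w 34.1
row [-48.1   0.7 -11.7] roll -0.18 dist 50
```

View pics/s6c.png

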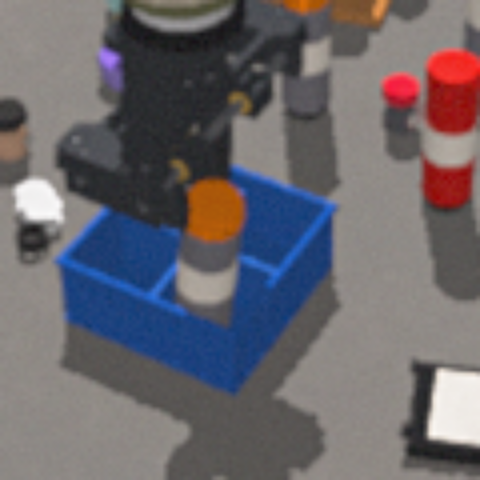

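Emit:
send_rows --increments '[[[3,0,-1],0],[[6,0,-1],0],[[6,0,-1],0]]'

```text
time_s: 9.18
tool_pos: [0.6013, 0.2701, 0.0934]
orientation: [3.141, 0.0, -0.257]
wrist_force: [-1.4, -0.1, -0.3]
grip_width: 0.0335
```

Emit:
send_rows --increments '[[[0,0,0],0],[[0,0,0],0],[[0,0,0],0],[[0,0,0],0]]' --gripper 54

```text
time_s: 9.52
tool_pos: [0.601, 0.2703, 0.0939]
orientation: [-3.142, -0.0, -0.256]
wrist_force: [0.7, -1.0, 0.1]
grip_width: 0.0539
```

Emit:
send_rows --increments '[[[0,0,-40],0],[[0,0,-80],0],[[0,0,-110],0],[[0,0,-110],0],[[0,0,-110],0]]'

```text
time_s: 9.93
tool_pos: [0.6015, 0.2704, 0.2056]
orientation: [-3.14, -0.003, -0.256]
wrist_force: [0.4, -0.2, -0.2]
grip_width: 0.0542
```

```bash
python3 -c "
from h import *
snap('wrist','w7');snap('side','s7')
go((.5855,.015,.2),(.5855,.015,.09),yaw=-.253)
im=load('s7')[0];cv2.imwrite('pics/s7c.png',np.hstack([cv2.resize(im[200:320,180:300,::-1],None,fx=3,fy=3),cv2.resize(load('w7')[0][24:,:,::-1],(440,360))]))"
```

```text
t 10.03 tcp [600.5 270.2 202.5] ori [ 1.7994e+02  1.1000e-01 -1.4690e+01] F [ 0.02 -0.05 -0.44] T [0.07 0.   0.  ] w 53.9
row [ 50.2 250.6   2.7] roll -0.19 dist 256
row [ 50.4 250.5 112.7] roll -0.19 dist 279
```

View pics/s7c.png

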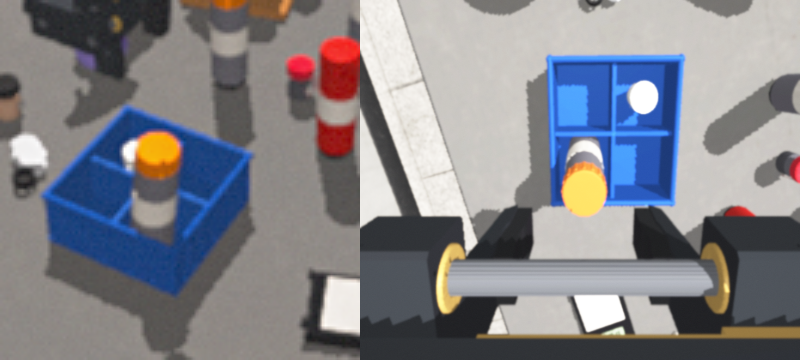

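Emit:
send_rows --increments '[[[50,251,2],-14],[[50,251,2],-14],[[50,251,2],-14],[[50,251,2],-14],[[50,251,2],-14],[[50,251,2],-14],[[50,251,2],-14],[[50,251,2],-14]]' --gripper 66

```text
time_s: 10.7
tool_pos: [0.5851, 0.0125, 0.2004]
orientation: [-3.141, 0.003, -0.016]
wrist_force: [0.7, 0.1, 0.6]
grip_width: 0.0662
```

```bash
python3 -c "
from h import *
snap('wrist','w8')
go((.5855,.015,.2),(.5855,.015,.086),yaw=-.012)"
```

```text
t 10.75 tcp [585.3  14.4 200.7] ori [-1.7996e+02  1.3000e-01 -8.1000e-01] F [-0.18 -0.25  0.15] T [ 0.03 -0.    0.01] w 66.5
row [ 0.2 -0.6  0.7] roll -0.12 dist 1
row [  0.5  -0.6 114.7] roll -0.12 dist 115
```

View pics/w8.png

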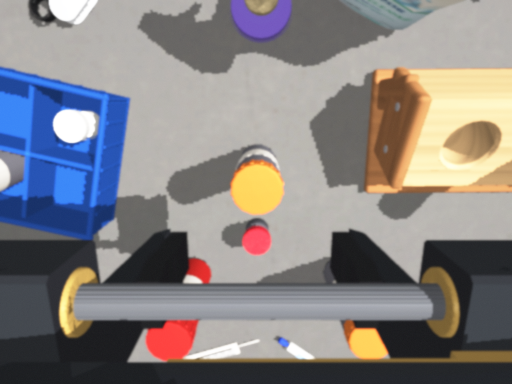

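Emit:
send_rows --increments '[[[0,0,40],0],[[0,0,80],0],[[0,0,114],0],[[0,0,114],0],[[0,0,114],0]]'

```text
time_s: 11.17
tool_pos: [0.5852, 0.0165, 0.0871]
orientation: [-3.141, 0.003, -0.01]
wrist_force: [1.8, 0.9, -0.1]
grip_width: 0.0661
```

Emit:
send_rows --increments '[[[0,0,0],0],[[0,0,0],0],[[0,0,0],0],[[0,0,0],0],[[0,0,0],0]]' --gripper 30

```text
time_s: 11.58
tool_pos: [0.5863, 0.0147, 0.0891]
orientation: [3.141, -0.002, -0.012]
wrist_force: [-0.1, 0.2, 5.7]
grip_width: 0.0387
```

Emit:
send_rows --increments '[[[0,0,-15],0],[[0,0,-30],0],[[0,0,-30],0],[[0,0,-30],0]]'

```text
time_s: 11.92
tool_pos: [0.5859, 0.0147, 0.1182]
orientation: [3.141, -0.001, -0.012]
wrist_force: [-0.5, -0.7, -0.7]
grip_width: 0.0382
```

Emit:
send_rows --increments '[[[0,0,0],0]]'

```text
time_s: 12.0
tool_pos: [0.5853, 0.0148, 0.1171]
orientation: [-3.141, 0.001, -0.012]
wrist_force: [-0.2, 0.6, -1.6]
grip_width: 0.0387
```

Emit:
send_rows --increments '[[[0,0,0],0]]'

```text
time_s: 12.08
tool_pos: [0.5852, 0.0149, 0.1169]
orientation: [-3.141, 0.002, -0.012]
wrist_force: [0.2, 0.3, -0.5]
grip_width: 0.0387
```

```bash
python3 -c "
from h import *
go((.6485,.2583,.25),yaw=-.253)"
```

```text
t 12.08 tcp [585.2  14.9 116.9] ori [-1.7998e+02  1.0000e-01 -6.9000e-01] F [ 0.18  0.28 -0.46] T [0.04 0.04 0.02] w 38.7
row [  60.1 -244.2 -133.1] roll 13.81 dist 285
```

Emit:
send_rows --increments '[[[0,-5,-40],0],[[5,-30,-75],4],[[60,-244,-133],14],[[60,-244,-133],14],[[60,-244,-133],14],[[60,-244,-133],14],[[60,-244,-133],14],[[60,-244,-133],14]]'

```text
time_s: 12.75
tool_pos: [0.6486, 0.2621, 0.2507]
orientation: [-3.141, 0.0, -0.254]
wrist_force: [-0.4, 0.4, -1.2]
grip_width: 0.0384
```

Emit:
send_rows --increments '[[[0,0,0],0],[[0,0,0],0]]'

```text
time_s: 12.92
tool_pos: [0.6485, 0.259, 0.2495]
orientation: [3.141, 0.001, -0.255]
wrist_force: [0.4, -0.8, -2.0]
grip_width: 0.0387
```

```bash
python3 -c "
from h import *
snap('wrist','w9');snap('side','s9')
go((.6485,.2583,.25),(.6485,.2583,.095),yaw=-.253)
im=load('s9')[0];cv2.imwrite('pics/s9c.png',np.hstack([cv2.resize(im[140:320,160:340,::-1],None,fx=2,fy=2),cv2.resize(load('w9')[0][24:,:,::-1],(440,360))]))"
```

```text
t 13.02 tcp [648.4 257.1 249.8] ori [ 1.7993e+02  9.0000e-02 -1.4740e+01] F [ 0.68 -0.69 -1.26] T [0.08 0.02 0.06] w 38.5
row [-0.2 -1.2 -0.2] roll -0.24 dist 1
row [ -0.   -1.4 154.8] roll -0.24 dist 155
```

View pics/s9c.png

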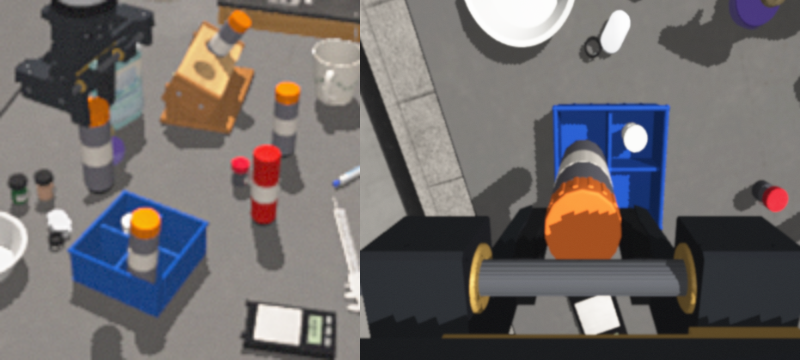

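Emit:
send_rows --increments '[[[0,-1,40],0],[[0,-1,80],0],[[0,-1,110],0],[[0,-1,135],0],[[0,-1,148],0],[[0,-1,155],0],[[0,-1,155],0]]'

```text
time_s: 13.6
tool_pos: [0.6486, 0.2576, 0.095]
orientation: [3.141, 0.001, -0.258]
wrist_force: [1.0, -1.4, 0.2]
grip_width: 0.0384
```

```bash
python3 -c "
from h import *
go((.6485,.2583,.093),yaw=-.253)"
```

```text
t 13.6 tcp [648.6 257.6  95. ] ori [ 1.7995e+02  8.0000e-02 -1.4780e+01] F [ 1.02 -1.39  0.23] T [ 0.04  0.04 -0.04] w 38.4
row [-0.3 -0.7  2. ] roll -0.28 dist 2
```

Emit:
send_rows --increments '[[[0,0,1],0],[[0,0,1],0],[[0,0,1],0],[[0,0,1],0],[[0,0,1],0]]' --gripper 54

```text
time_s: 14.02
tool_pos: [0.649, 0.259, 0.0954]
orientation: [-3.141, -0.001, -0.256]
wrist_force: [-0.5, 0.2, -0.8]
grip_width: 0.0543
```

Emit:
send_rows --increments '[[[0,0,-40],0],[[0,0,-80],0],[[0,0,-110],0],[[0,0,-110],0],[[0,0,-110],0]]'

```text
time_s: 14.43
tool_pos: [0.6493, 0.2593, 0.2068]
orientation: [-3.14, -0.004, -0.256]
wrist_force: [0.4, 0.8, -0.6]
grip_width: 0.0541
```

```bash
python3 -c "
from h import *
snap('wrist','w10');snap('side','s10')
go((.5,.1,.23),(.4535,-.079,.2),(.4535,-.079,.086),yaw=-.012)
im=load('s10')[0];cv2.imwrite('pics/s10c.png',np.hstack([cv2.resize(im[140:320,160:340,::-1],None,fx=2,fy=2),cv2.resize(load('w10')[0][24:,:,::-1],(440,360))]))"
```

```text
t 14.53 tcp [648.4 258.9 203.5] ori [ 1.7994e+02  1.2000e-01 -1.4690e+01] F [ 0.97  0.57 -0.28] T [0.08 0.04 0.05] w 54.1
row [-103.3  191.4  -26.1] roll -14.0 dist 219
row [-102.8  376.3    4.1] roll -14.0 dist 390
row [-102.6  376.2  118.1] roll -14.0 dist 407
```

View pics/s10c.png

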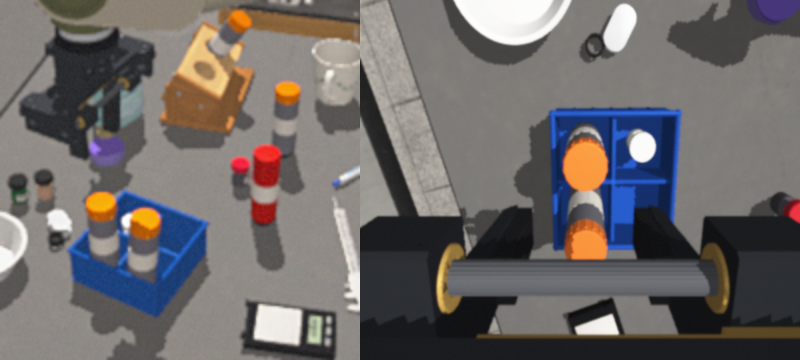

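Two empties stand in the crate. Next the last bench tube at top-view px (285,232).

Emit:
send_rows --increments '[[[-103,376,4],-14],[[-103,376,4],-14],[[-103,376,4],-14],[[-103,376,4],-14],[[-103,376,4],-14],[[-103,376,4],-14],[[-103,376,4],-14],[[-103,376,4],-14]]' --gripper 66

```text
time_s: 15.2
tool_pos: [0.4801, -0.0307, 0.2]
orientation: [-3.141, 0.003, -0.012]
wrist_force: [-0.4, -0.1, 0.5]
grip_width: 0.0658
```

Emit:
send_rows --increments '[[[0,0,0],0]]'

```text
time_s: 15.28
tool_pos: [0.4789, -0.0339, 0.2002]
orientation: [3.141, 0.004, -0.017]
wrist_force: [0.6, -0.4, 0.5]
grip_width: 0.0662
```

```bash
python3 -c "
from h import *
go((.4535,-.079,.2),(.4535,-.079,.086),yaw=-.012)"
```

```text
t 15.28 tcp [478.9 -33.9 200.2] ori [179.98   0.23  -1.  ] F [ 0.61 -0.41  0.48] T [ 0.05  0.02 -0.01] w 66.2
row [-24.6  45.5   0.3] roll -0.31 dist 52
row [-24.1  45.4 114.3] roll -0.31 dist 125
```

Emit:
send_rows --increments '[[[-25,45,0],0],[[-25,45,0],0],[[-25,45,0],0],[[-25,45,40],0],[[-25,45,80],0],[[-25,45,112],0],[[-25,45,112],0],[[-25,45,112],0]]'

```text
time_s: 15.95
tool_pos: [0.4565, -0.0733, 0.0888]
orientation: [-3.14, 0.003, -0.011]
wrist_force: [-0.5, 0.0, 0.2]
grip_width: 0.0659
```

Emit:
send_rows --increments '[[[0,0,0],0],[[0,0,0],0],[[0,0,0],0],[[0,0,0],0],[[0,0,0],0]]' --gripper 30

```text
time_s: 16.37
tool_pos: [0.4573, -0.0747, 0.0905]
orientation: [3.14, -0.002, -0.012]
wrist_force: [0.8, -1.3, 5.2]
grip_width: 0.0385
```

Emit:
send_rows --increments '[[[0,0,-15],0],[[0,0,-30],0],[[0,0,-30],0],[[0,0,-30],0]]'

```text
time_s: 16.7
tool_pos: [0.4566, -0.0743, 0.1194]
orientation: [3.141, -0.001, -0.012]
wrist_force: [-0.1, -0.6, -5.0]
grip_width: 0.0387
```

Emit:
send_rows --increments '[[[0,0,0],0]]'

```text
time_s: 16.78
tool_pos: [0.4561, -0.074, 0.1186]
orientation: [-3.141, 0.001, -0.012]
wrist_force: [-0.7, 0.1, -3.3]
grip_width: 0.0385
```

Emit:
send_rows --increments '[[[0,0,0],0]]'

```text
time_s: 16.87
tool_pos: [0.4561, -0.074, 0.1185]
orientation: [-3.141, 0.002, -0.012]
wrist_force: [0.2, -0.2, -5.7]
grip_width: 0.039
```

```bash
python3 -c "
from h import *
go((.4535,-.079,.2),(.4535,-.079,.086),yaw=-.012)"
```

```text
t 16.87 tcp [456.1 -74.  118.5] ori [-1.7995e+02  1.0000e-01 -6.9000e-01] F [ 0.17 -0.23 -5.66] T [ 0.06  0.03 -0.02] w 39.0
row [ -2.7   4.9 -81.5] roll -0.0 dist 82
row [-2.5  5.  32.5] roll -0.0 dist 33
```

```bash
python3 -c "
from h import *
go((.6076,-.1655,.22),yaw=-.012)"
```

```text
t 16.87 tcp [456.1 -74.  118.5] ori [-1.7995e+02  1.0000e-01 -6.9000e-01] F [ 0.17 -0.23 -5.66] T [ 0.06  0.03 -0.02] w 39.0
row [ 152.4   89.5 -101.8] roll -0.0 dist 204
```

Emit:
send_rows --increments '[[[0,0,-40],0],[[0,0,-80],0],[[25,15,-103],0],[[60,36,-103],0],[[95,58,-103],0],[[125,76,-103],0],[[150,92,-103],0],[[150,92,-103],0]]'

```text
time_s: 17.53
tool_pos: [0.6085, -0.171, 0.2192]
orientation: [-3.141, 0.001, -0.014]
wrist_force: [1.7, 0.4, -4.4]
grip_width: 0.0386
```

Emit:
send_rows --increments '[[[0,0,0],0],[[0,0,0],0],[[0,0,0],0]]'

```text
time_s: 17.78
tool_pos: [0.6049, -0.1675, 0.2223]
orientation: [-3.141, 0.001, -0.012]
wrist_force: [-0.8, -0.4, -3.0]
grip_width: 0.0383
```

```bash
python3 -c "
from h import *
snap('wrist','w11');snap('side','s11')
go((.6076,-.1655,.2),yaw=-.012)
im=load('s11')[0];cv2.imwrite('pics/s11c.png',np.hstack([cv2.resize(im[100:230,200:330,::-1],(360,360)),cv2.resize(load('w11')[0][24:,:,::-1],(440,360))]))"
```

```text
t 17.88 tcp [ 605.  -167.5  222.8] ori [ 1.8e+02 -1.0e-02 -6.6e-01] F [ 0.2   0.24 -4.31] T [ 0.07 -0.   -0.06] w 39.1
row [ 2.6 -2.  22.8] roll 0.02 dist 23
```

View pics/s11c.png

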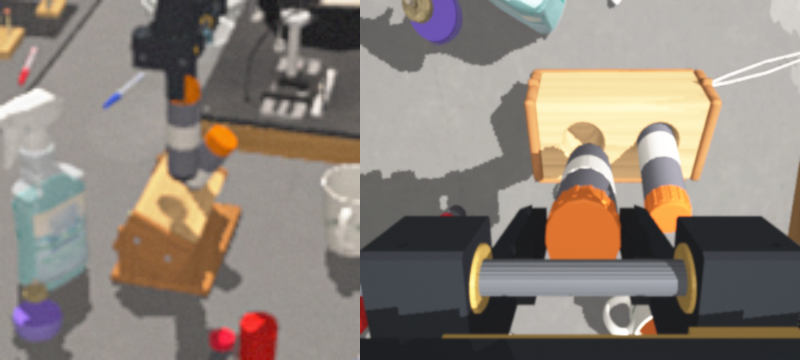

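```bash
python3 -c "
from h import *
n=np.array([-.435,0.005,.9]);n/=np.linalg.norm(n)
for f,box in (('w8',(75,190,400,512)),('s9',None),('s11',None),('w11',None)):
    im,d,K,pos,M=load(f);P=cloud(d,K,pos,M)
    s=(P-np.array([.6162,-.2046,.088]))@n
    face=(abs(P[...,1]+.2)<.08)&(abs(P[...,0]-.61)<.04)&(abs(s)<.004)
    print(f,face.sum(),'face offset',np.median(s[face]).round(4))
    off=np.median(s[face])
    v,u=np.mgrid[:384,:512]; r=np.dstack([(u-K[0,2])/K[0,0],(v-K[1,2])/K[1,1],np.ones_like(d)])@M.T
    t=((np.array([.6162,-.2046,.088])+n*off-pos)@n)/(r@n); X=pos+r*t[...,None]
    hole=(s<-.005+off)&(abs(X[...,1]+.165)<.03)&(abs(X[...,0]-.606)<.03)&(d>0)
    q=X[hole]; 
    if len(q): print(hole.sum(),q.mean(0).round(4),q.min(0).round(4),q.max(0).round(4))
"
```

```text
w8 6355 face offset -0.0002
1592 [ 0.6152 -0.1634  0.087 ] [ 0.5962 -0.1843  0.0779] [ 0.6329 -0.1431  0.0956]
s9 438 face offset -0.0003
66 [ 0.6125 -0.1639  0.0857] [ 0.5938 -0.1892  0.0766] [ 0.6307 -0.1455  0.0945]
s11 391 face offset -0.0003
62 [ 0.6122 -0.1627  0.0855] [ 0.5938 -0.1815  0.0766] [ 0.6307 -0.1455  0.0944]
w11 8189 face offset -0.0002
911 [ 0.62   -0.1651  0.0894] [ 0.6027 -0.1876  0.0809] [ 0.6329 -0.1451  0.0956]
```

Emit:
send_rows --increments '[[[10,-3.5,10],0],[[10,-3.5,25],0],[[10,-3.5,38],0],[[10,-3.5,50],0],[[10,-3.5,58],0],[[10,-3.5,58],0]]'

```text
time_s: 18.38
tool_pos: [0.615, -0.1639, 0.1622]
orientation: [-3.14, 0.003, -0.012]
wrist_force: [-0.1, -0.2, -3.8]
grip_width: 0.0384
```

```bash
python3 -c "
from h import *
snap('wrist','w12');snap('side','s12')
go((.6146,-.164,.1648),(.591,-.164,.161),(.563,-.164,.147),yaw=-.012)
im=load('s12')[0];cv2.imwrite('pics/s12c.png',np.hstack([cv2.resize(im[100:230,200:330,::-1],(360,360)),cv2.resize(load('w12')[0][24:,:,::-1],(440,360))]))"
```

```text
t 18.48 tcp [ 615.7 -164.4  164.4] ori [-1.7998e+02  2.0000e-02 -6.8000e-01] F [-0.31  1.11 -4.32] T [ 0.27  0.22 -0.03] w 38.3
row [-1.1 -0.4 -0.4] roll 0.01 dist 1
row [-24.7  -0.1   3.4] roll 0.01 dist 25
row [-52.7   0.2  17.4] roll 0.01 dist 55
```

View pics/s12c.png

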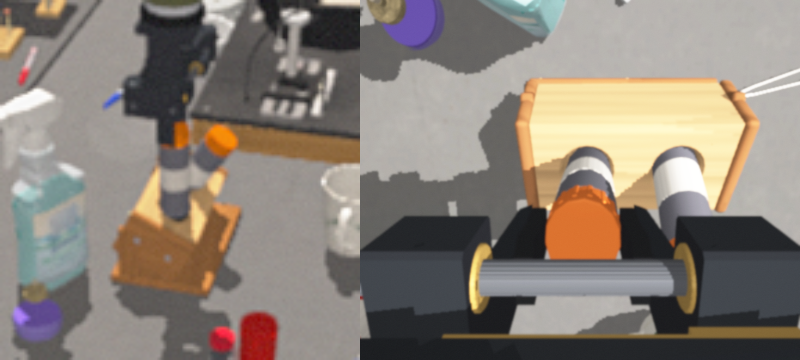

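Emit:
send_rows --increments '[[[-1,0,3],0],[[-8,0,4],0],[[-16,0,5],0],[[-24,0,7],0],[[-24,0,7],0]]'

```text
time_s: 18.9
tool_pos: [0.5909, -0.1646, 0.1584]
orientation: [3.141, -0.002, -0.012]
wrist_force: [1.3, 1.2, -3.0]
grip_width: 0.0387
```

```bash
python3 -c "
from h import *
snap('side','s13')
go((.563,-.164,.147),yaw=-.012)
im=load('s13')[0];cv2.imwrite('pics/s13c.png',cv2.resize(im[100:230,200:330,::-1],(500,500)))"
```

```text
t 18.95 tcp [ 591.5 -164.6  158.3] ori [ 1.7995e+02 -1.1000e-01 -7.1000e-01] F [ 1.52  0.34 -1.91] T [ 0.27 -0.41 -0.05] w 38.9
row [-28.5  -0.3  11.3] roll -0.02 dist 31
```

View pics/s13c.png

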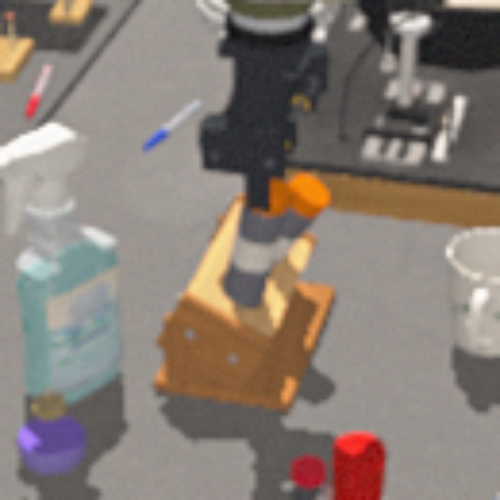

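Pivoting works: the tube now leans with its foot in the mouth. Continue the arc.

Emit:
send_rows --increments '[[[-9,0,4],0],[[-18,0,7],0],[[-28,0,11],0],[[-28,0,11],0]]'

```text
time_s: 19.28
tool_pos: [0.563, -0.1644, 0.1466]
orientation: [3.141, -0.0, -0.012]
wrist_force: [2.3, -0.2, -4.2]
grip_width: 0.0384
```

```bash
python3 -c "
from h import *
snap('side','s14');snap('wrist','w14')
go((.583,-.164,.121),yaw=-.012)
im=load('s14')[0];cv2.imwrite('pics/s14c.png',np.hstack([cv2.resize(im[100:230,200:330,::-1],(360,360)),cv2.resize(load('w14')[0][24:,:,::-1],(440,360))]))"
```

```text
t 19.38 tcp [ 564.2 -164.5  146.9] ori [ 1.7996e+02 -7.0000e-02 -7.1000e-01] F [ 2.75 -0.48 -3.08] T [-0.1  -0.41 -0.03] w 38.4
row [18.8 -0.7 25.9] roll -0.02 dist 32
```

View pics/s14c.png

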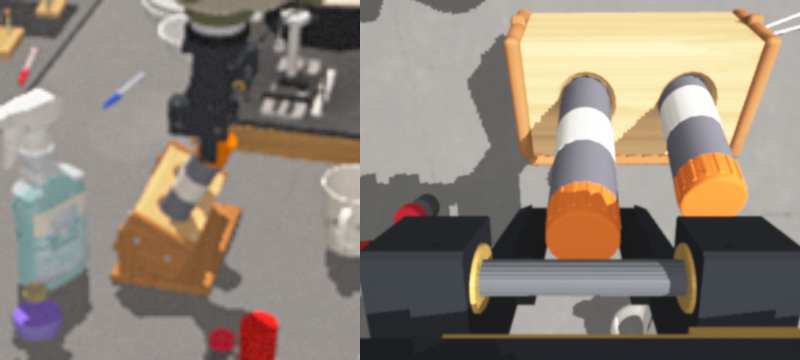

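Emit:
send_rows --increments '[[[4,0,7],0],[[9,0,14],0],[[13,0,20],0],[[17,0,26],0],[[17,0,26],0]]'

```text
time_s: 19.8
tool_pos: [0.5808, -0.1645, 0.1196]
orientation: [3.141, 0.002, -0.012]
wrist_force: [0.4, -2.3, -1.8]
grip_width: 0.0384
```

```bash
python3 -c "
from h import *
snap('side','s15');snap('wrist','w15')
go((.583,-.164,.121),yaw=-.012)
im=load('s15')[0];cv2.imwrite('pics/s15c.png',np.hstack([cv2.resize(im[100:230,200:330,::-1],(360,360)),cv2.resize(load('w15')[0][24:,:,::-1],(440,360))]))"
```

```text
t 19.9 tcp [ 580.8 -164.5  119.7] ori [ 1.7999e+02  4.0000e-02 -6.8000e-01] F [ 1.36 -2.06 -4.23] T [-0.4  -0.29 -0.06] w 38.5
row [ 2.2 -0.5 -1.3] roll 0.0 dist 3
```

View pics/s15c.png

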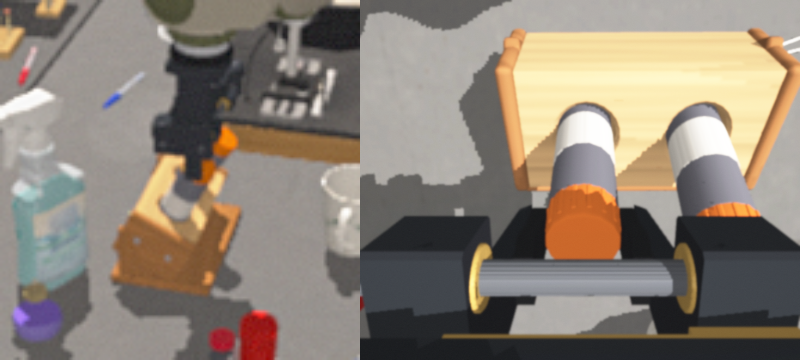

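Emit:
send_rows --increments '[[[2,0,3],0],[[3,0,6],0],[[4,0,8],0],[[4,0,8],0]]'

```text
time_s: 20.23
tool_pos: [0.5839, -0.1659, 0.117]
orientation: [3.137, -0.001, -0.012]
wrist_force: [-16.7, -3.1, 31.3]
grip_width: 0.0387
```

Emit:
send_rows --increments '[[[0,0,0],0]]'

```text
time_s: 20.32
tool_pos: [0.5839, -0.1658, 0.117]
orientation: [3.137, -0.001, -0.012]
wrist_force: [-17.4, -2.7, 31.4]
grip_width: 0.0387
```

Firm stop (31 N): bottomed. Release and check.

Emit:
send_rows --increments '[[[-1,0,-3],0],[[-2,0,-6],0],[[-2,0,-6],0]]'

```text
time_s: 20.57
tool_pos: [0.5829, -0.1647, 0.1187]
orientation: [3.141, -0.001, -0.012]
wrist_force: [0.8, -2.9, -0.4]
grip_width: 0.0385
```

Emit:
send_rows --increments '[[[0,0,0],0],[[0,0,0],0],[[0,0,0],0],[[0,0,0],0]]' --gripper 56

```text
time_s: 20.9
tool_pos: [0.5825, -0.1639, 0.1181]
orientation: [-3.141, 0.001, -0.012]
wrist_force: [-0.2, -0.1, 0.9]
grip_width: 0.0558
```

Emit:
send_rows --increments '[[[0,0,-40],0],[[0,0,-80],0],[[-40,0,-120],0],[[-80,0,-120],0],[[-80,0,-120],0],[[-80,0,-120],0]]'

```text
time_s: 21.4
tool_pos: [0.5011, -0.1631, 0.2398]
orientation: [3.141, -0.001, -0.013]
wrist_force: [1.0, -0.0, 0.8]
grip_width: 0.056
```

```bash
cat > chk.py <<'E'
from h import *
import sys
f=sys.argv[1]
im,d,K,pos,M=load(f);P=cloud(d,K,pos,M)
hsv=cv2.cvtColor(im,cv2.COLOR_RGB2HSV); H,S,V=[hsv[...,i].astype(int) for i in range(3)]
m=(H>=4)&(H<=18)&(S>150)&(V>120); n,l,s,c=cv2.connectedComponentsWithStats(m.astype(np.uint8))
for i in range(1,n):
    if s[i,4]>300:
        p=P[(l==i)&(d>0)]
        if abs(p[:,0].mean()-.57)>.03 or abs(p[:,1].mean()+.2)>.08: continue
        a=np.array([-.5,0,.866])
        for _ in range(4):
            k=p@a;t=np.percentile(k,95);q=p[k>t-.004];a=np.linalg.svd(q-q.mean(0))[2][2];a*=np.sign(a[2])
        dc=(q.min(0)+q.max(0))/2
        print(c[i].round(),'disc',dc.round(4),'axis',a.round(3),'tilt',np.degrees(np.arccos(a[2])).round(1),'centre',(dc-.065*a).round(4))
E
python3 -c "
from h import *
snap('side','s16');snap('wrist','w16')
go((.583,-.164,.121),yaw=-.012)
im=load('s16')[0];cv2.imwrite('pics/s16c.png',np.hstack([cv2.resize(im[100:230,200:330,::-1],(360,360)),cv2.resize(load('w16')[0][24:,:,::-1],(440,360))]))"; python3 chk.py w16; python3 chk.py w1
```

```text
t 21.5 tcp [ 502.9 -163.4  238.2] ori [-179.98   -0.     -0.71] F [ 0.39 -0.48  0.17] T [ 0.07 -0.01  0.06] w 55.7
row [ 80.1  -0.3 117.2] roll -0.02 dist 142
[257.  92.] disc [ 0.5761 -0.1654  0.1582] axis [-0.432  0.01   0.902] tilt 25.6 centre [ 0.6042 -0.166   0.0996]
[364.  98.] disc [ 0.567  -0.2422  0.1549] axis [-0.518  0.046  0.854] tilt 31.3 centre [ 0.6007 -0.2452  0.0994]
[312.  88.] disc [ 0.5696 -0.2456  0.1564] axis [-0.495  0.015  0.869] tilt 29.7 centre [ 0.6018 -0.2466  0.1   ]
[206.  90.] disc [ 0.569  -0.1661  0.1557] axis [-0.511  0.011  0.859] tilt 30.8 centre [ 0.6022 -0.1668  0.0998]
```

View pics/s16c.png

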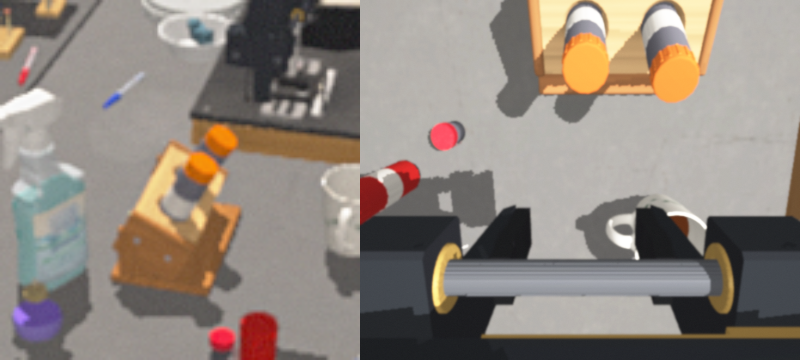

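```bash
python3 -c "
from h import *
snap('top','t17');snap('side','s17')
a=load('t17')[0];b=load('s17')[0]
cv2.imwrite('pics/f17.png',np.vstack([cv2.resize(a[90:300,130:400,::-1],(540,300)),cv2.resize(b[110:330,120:360,::-1],(540,300))]))
im,d,K,pos,M=load('t17');P=cloud(d,K,pos,M)
p=P[150:220,150:225].reshape(-1,3);q=p[(p[:,2]>.11)&(p[:,2]<.2)]
for k in (q[:,0]>.615,q[:,0]<=.615): print(k.sum(),q[k].mean(0).round(3),(q[k].min(0)).round(3),q[k].max(0).round(3))
"
```

```text
141 [0.647 0.256 0.132] [0.629 0.238 0.113] [0.667 0.278 0.142]
140 [0.581 0.272 0.133] [0.562 0.255 0.11 ] [0.601 0.292 0.141]
```

View pics/f17.png

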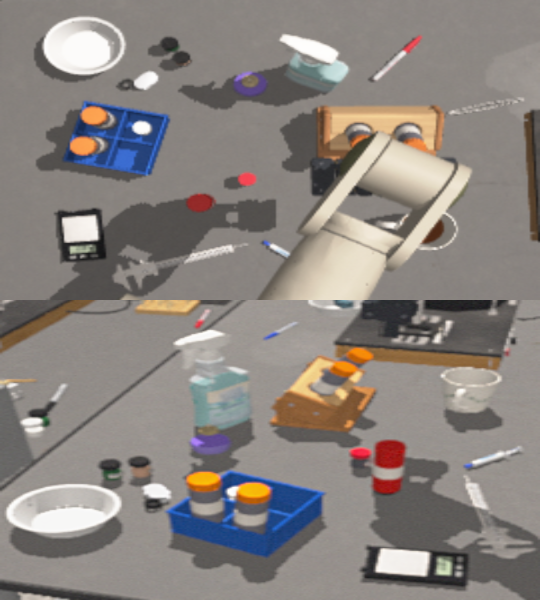

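```bash
python3 -c "
from workcell import robot
print(robot.sign_off(), robot.observe()['time_s'])"
```

```text
the job is handed in; nothing more can be done
the job is handed in; nothing more can be done
```

The job is handed in with two loaded tubes in the caddy sockets and two empty ones upright in the crate. It took about 22 s of the 72 s allowed, and no verdict is reported.

- **Weighing:** I lifted each tube and read the wrist force.

| Tube | Wrist force | Result |
|---|---|---|
| Right caddy | about 3 N, still partly in its socket | loaded |
| Left caddy | about 0.4 N in the same position, about 1.1 N free | empty |
| Bench, far | about 1 N | empty |
| Bench, near | about 4.5 N | loaded |

- **Moves:**
  - The right caddy tube was pushed back home in its own socket.
  - The left caddy tube was turned upright against a crate divider and stood in the cell at -x, +y.
  - The far bench tube was stood in the cell at +x, +y.
  - The near bench tube was tilted in the left socket's mouth and pushed in until it stopped firmly (about 31 N upward).
- **Last checks:**
  - Both caddy tubes' centres were about 3 to 5 mm from my estimate of the fully home points, leaning about 26° (left) and 31° (right). The right one's lean is near the limit of 34°.
  - Both crate tubes stood upright with their tops at 0.13 m, which fits standing on the floor.
  - The gripper was clear of everything, and by eye the bystanders had not moved. The arm partly covered the mug in the last top view, but the side view showed it standing.
- **Where measurements disagreed:**
  - My first estimate of the socket mouth was about 7 mm off, because the tubes lean further in the play. I corrected it from the empty hole before inserting.
  - I never lifted the right caddy tube fully clear, so its weight rests on the comparison with the left one in the same position.

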